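Rack the paint tins in reverse order

TASK

Move the four paint tins from the coloured drip discs on the plank into the empty wooden rack, one to a cell, in reverse order: the tin that stands leftmost on the plank, seen from the robot, goes into the rightmost cell, and so on, so that a colleague across the bench reads the row from left to right as you read it now. Leave every tin standing upright on the floor of its cell and never tip one over.

Things in the scene. Friction and masses are not known exactly. Their poses are not given: they have to be found in the camera images.
- tin_red: small closed paint tin, bare metal with a red band and a red lid: an upright cylinder 50 mm in diameter, 72 mm high, about 0.18 kg, loose. Origin: centre of its underside; z up. It starts upright on the middle of the red drip disc.
- tin_yellow: small closed paint tin, bare metal with a yellow band and a yellow lid: an upright cylinder 50 mm in diameter, 72 mm high, about 0.18 kg, loose. Origin: centre of its underside; z up. It starts upright on the middle of the yellow drip disc.
- tin_green: small closed paint tin, bare metal with a green band and a green lid: an upright cylinder 50 mm in diameter, 72 mm high, about 0.18 kg, loose. Origin: centre of its underside; z up. It starts upright on the middle of the green drip disc.
- tin_blue: small closed paint tin, bare metal with a blue band and a blue lid: an upright cylinder 50 mm in diameter, 72 mm high, about 0.18 kg, loose. Origin: centre of its underside; z up. It starts upright on the middle of the blue drip disc.
- disc_red: flat round red drip disc, 66 mm in diameter, 4 mm thick, fixed on the dark plank so that its top is 19 mm above the bench. Origin: centre of its underside; y points along the row of discs, to the left seen from the robot. The four discs stand in one straight row, 74 mm apart; their order differs from start to start and shows which place each tin came from.
- disc_yellow: flat round yellow drip disc, 66 mm in diameter, 4 mm thick, fixed on the dark plank so that its top is 19 mm above the bench. Origin: centre of its underside; y points along the row of discs, to the left seen from the robot. The four discs stand in one straight row, 74 mm apart; their order differs from start to start and shows which place each tin came from.
- disc_green: flat round green drip disc, 66 mm in diameter, 4 mm thick, fixed on the dark plank so that its top is 19 mm above the bench. Origin: centre of its underside; y points along the row of discs, to the left seen from the robot. The four discs stand in one straight row, 74 mm apart; their order differs from start to start and shows which place each tin came from.
- disc_blue: flat round blue drip disc, 66 mm in diameter, 4 mm thick, fixed on the dark plank so that its top is 19 mm above the bench. Origin: centre of its underside; y points along the row of discs, to the left seen from the robot. The four discs stand in one straight row, 74 mm apart; their order differs from start to start and shows which place each tin came from.
- rack: open light-wood rack of four square cells in one row, fixed to the bench, empty at the start. Outside 80 x 302 mm, 24 mm high, walls 6 mm, floor 6 mm thick; each cell is 68 x 68 mm inside. Origin: centre of its underside; y runs along the row, to the left seen from the robot; the cell centres lie at y = +111, +37, -37 and -111 mm, x = 0. It stands roughly parallel to the plank, nearer to the robot or farther away.
- plank: dark wooden plank that carries the row of discs, fixed to the bench: 90 x 310 mm, 15 mm high. Origin: centre of its underside; y runs along the row, to the left seen from the robot; the disc centres lie at y = +111, +37, -37 and -111 mm, x = 0.
Mind the look-alikes: they are no part of the job. Leave any orange look-alike of the tin_green alone.

How it is judged (in metres and radians):
At the end, for the whole second after the job is handed in: The tins stand one to a cell in the reverse of the discs' order (leftmost disc to rightmost cell), each within 13 mm of its cell's centre along and across the row, on the cell floor (underside 2 to 11 mm above the rack's underside), upright within 0.1 rad, at rest (x of tin_red in the frame of rack between -0.013 and 0.013 m and z of tin_red in the frame of rack between 0.002 and 0.011 m and angle between each of tin_red, tin_yellow, tin_green, tin_blue's own z axis and vertical below 0.1 rad and linear speed of each of tin_red, tin_yellow, tin_green, tin_blue below 0.01 m/s and angular speed of each of tin_red, tin_yellow, tin_green, tin_blue below 0.1 rad/s and x of tin_yellow in the frame of rack between -0.013 and 0.013 m and z of tin_yellow in the frame of rack between 0.002 and 0.011 m and x of tin_green in the frame of rack between -0.013 and 0.013 m and z of tin_green in the frame of rack between 0.002 and 0.011 m and x of tin_blue in the frame of rack between -0.013 and 0.013 m and z of tin_blue in the frame of rack between 0.002 and 0.011 m and ((y of disc_red in the frame of plank between 0.101 and 0.121 m and y of tin_red in the frame of rack between -0.124 and -0.098 m) or (y of disc_red in the frame of plank between 0.027 and 0.047 m and y of tin_red in the frame of rack between -0.05 and -0.024 m) or (y of disc_red in the frame of plank between -0.047 and -0.027 m and y of tin_red in the frame of rack between 0.024 and 0.05 m) or (y of disc_red in the frame of plank between -0.121 and -0.101 m and y of tin_red in the frame of rack between 0.098 and 0.124 m)) and ((y of disc_yellow in the frame of plank between 0.101 and 0.121 m and y of tin_yellow in the frame of rack between -0.124 and -0.098 m) or (y of disc_yellow in the frame of plank between 0.027 and 0.047 m and y of tin_yellow in the frame of rack between -0.05 and -0.024 m) or (y of disc_yellow in the frame of plank between -0.047 and -0.027 m and y of tin_yellow in the frame of rack between 0.024 and 0.05 m) or (y of disc_yellow in the frame of plank between -0.121 and -0.101 m and y of tin_yellow in the frame of rack between 0.098 and 0.124 m)) and ((y of disc_green in the frame of plank between 0.101 and 0.121 m and y of tin_green in the frame of rack between -0.124 and -0.098 m) or (y of disc_green in the frame of plank between 0.027 and 0.047 m and y of tin_green in the frame of rack between -0.05 and -0.024 m) or (y of disc_green in the frame of plank between -0.047 and -0.027 m and y of tin_green in the frame of rack between 0.024 and 0.05 m) or (y of disc_green in the frame of plank between -0.121 and -0.101 m and y of tin_green in the frame of rack between 0.098 and 0.124 m)) and ((y of disc_blue in the frame of plank between 0.101 and 0.121 m and y of tin_blue in the frame of rack between -0.124 and -0.098 m) or (y of disc_blue in the frame of plank between 0.027 and 0.047 m and y of tin_blue in the frame of rack between -0.05 and -0.024 m) or (y of disc_blue in the frame of plank between -0.047 and -0.027 m and y of tin_blue in the frame of rack between 0.024 and 0.05 m) or (y of disc_blue in the frame of plank between -0.121 and -0.101 m and y of tin_blue in the frame of rack between 0.098 and 0.124 m))); the robot touches nothing.
It fails at once if a tin is tipped over (more than 0.7 rad) (angle between any of tin_red, tin_yellow, tin_green, tin_blue's own z axis and vertical above 0.7 rad).
It also fails if it takes over 104 s, if anything falls off the work surface, if the arm or the gripper's body presses on something with over 40 N, if the wrist force passes 120 N, or if a joint passes its speed limit or range.

ROBOT

A 7-joint arm with a two-finger parallel gripper is mounted at the origin on the work surface. World frame = base frame: x ahead of the robot, y to its left, z up, the work surface at z = 0. Lengths are in mm, angles in rad, forces in N, time in s.
With the tool pointing down it reaches from about 425 to 825 mm from the base axis. Payload 3.6 kg.
Tool frame: the origin (TCP) lies midway between the tips of the shut fingers; the grasp point (between the pads) lies 19 mm behind it; z points along the fingers, y is the direction in which the jaws open and shut (so a half turn about z gives the same grasp; the last joint's range is limited). The gripper opens to 85 mm and grips with 20 to 120 N. Pads are 22 mm wide; open, the fingers measure 114 mm over their backs; the gripper's body (76 mm by 85 mm) begins 54 mm behind the grasp point. The pads swing forward as they close: fully open they stand 13 mm farther back than shut.
Start: joints at [-1.252, 0.615, -0.013, 1.423, 0.008, 1.103, -0.04], TCP at [220.283, 611.505, 231.297] pointing down, gripper open.
Joint ranges: [-3.12, 3.12], [-0.3, 2.06], [-1.34, 1.32], [0.26, 2.42], [-1.36, 4.5], [0.01, 1.98], [-2.84, 2.84]. Speed limits (rad/s): [2.79, 2.79, 3.14, 3.14, 3.14, 3.14, 3.14].

INTERFACE

Orientations are given as [roll, pitch, yaw] about the fixed x, y, z axes, in that order (R = Rz(yaw) Ry(pitch) Rx(roll)).
In Python, from workcell import manip, planner, status, vision gives the robot as it stands. Calls block until the motion is done:
- manip.movep(position, orientation): joint-space move of the TCP to a pose.
- manip.servo_line(position, orientation=None, velocity=150): straight line of the TCP; orientation=None keeps the orientation; velocity is the mean speed in mm/s.
- manip.goto_joints(angles): joint-space move.
- manip.command_gripper(opening, squeeze=None): opening from 0.0 (shut) to 1.0 (fully open); squeeze is the grip in N (None keeps the last); returns when the fingers have stopped.
- manip.pause(seconds).
- planner.inverse_kinematics(position, orientation): joint angles nearest the present ones, or None.
- status.get_state(): the state.
- vision.grab_frame(name): name is "scene" or "top" or "wrist"; returns a dict with "pixels" (480x640x3 uint8, blue, green, red), "fx", "fy", "cx", "cy" (pixels), "dist" ([k1, k2, p1, p2, k3] as OpenCV has them; the pictures are not rectified), "view" (4x4, takes a point from world to camera coordinates); the wrist camera has in their place "T_tool_cam" (4x4, takes a point from camera to tool coordinates, whose origin is the TCP and whose axes are the flange's). Camera axes: x right, y up, looking along -z (the intrinsics and any distortion apply to the point x, -y, -z); pixel columns grow to the right and rows downward; lengths in mm; the calibration is good to about 2 mm. A picture is of the moment at which its call begins: read the wrist's pose just before it. There is no depth.
A pose or a line that the arm cannot do raises manip.PlanningError and nothing moves.
- manip.hand_in(): hands the job in, once; it reports no verdict.
The state is a dict: "clock": time; "joint_pos": joint angles; "joint_vel": joint speeds; "joint_torque": joint torques, N m; "tool_pos": TCP position; "orientation": TCP orientation; "ft_force": force on the tool from outside, world axes, zero at the start; "wrist_torque": the same for the moment, N m; "width": opening from 0.0 (shut) to 1.0 (fully open).
Only numpy, scipy, OpenCV 4.12 (cv2) and the standard library are available. Lean on these libraries where they do the work, as an engineer would, in place of code of your own. Each camera call takes 0.05 s, during which the arm holds its last target.

## Working session

There is one attempt and no reset: what is moved stays moved. The work goes in short steps, each a Python script; the robot and the scene stay as the last script left them, time stands still between calls to the robot, and variables do not carry over. Pictures are saved under pics/ and viewed, and the job is handed in when it is done.

```bash
mkdir -p pics; ls; python3 - <<'E'
from workcell import manip, planner, status, vision
import cv2
s=status.get_state();print(s)
for n in("scene","top","wrist"):
    f=vision.grab_frame(n);cv2.imwrite(f"pics/{n}0.png",f["pixels"]);print({k:v for k,v in f.items() if k!="pixels"})
E
```

```text
pics
{'clock': 0.0, 'joint_pos': array([-1.25147734,  0.61595414, -0.01263308,  1.42493412,  0.00807502,
        1.10338473, -0.04042568]), 'joint_vel': array([-0.00022951, -0.00012072, -0.00164097, -0.00015887, -0.00027825,
       -0.00033946,  0.00014671]), 'joint_torque': array([-1.52299835e-04, -4.69219601e+01,  2.59731095e-01, -1.71029967e+01,
        1.00427284e-02,  9.79690638e-03,  1.20161647e-05]), 'tool_pos': array([220.04181972, 610.7954782 , 230.10375236]), 'orientation': array([-3.13896162e+00,  7.12569681e-06,  2.79581713e+00]), 'ft_force': array([ 0.44419055, -0.53971345,  0.20041146]), 'wrist_torque': array([-0.0269232 , -0.03070659,  0.02132073]), 'width': 1.0012830880891244}
{'fx': 470.2694934867162, 'fy': 470.2694934867162, 'cx': 320.2744017015687, 'cy': 245.26461336160355, 'dist': array([-0.09868116,  0.        ,  0.        ,  0.        ,  0.        ]), 'view': array([[ 6.00220384e-01,  7.99816074e-01,  5.45335477e-03,
        -3.31198994e+02],
       [-6.76368683e-01,  5.03916705e-01,  5.37208860e-01,
         4.08713124e+02],
       [ 4.26920245e-01, -3.26132187
[... 509 characters left out ...]
1316806e-01, -8.65341334e-03,  9.86864736e-01,
        -6.99271265e+02],
       [ 0.00000000e+00,  0.00000000e+00,  0.00000000e+00,
         1.00000000e+00]])}
{'fx': 427.72587065668756, 'fy': 427.72587065668756, 'cx': 319.7711632319679, 'cy': 239.4853424111373, 'dist': array([-0.07884557,  0.        ,  0.        ,  0.        ,  0.        ]), 'T_tool_cam': array([[-5.16700743e-04,  9.47793475e-01,  3.18884401e-01,
         8.18817316e+01],
       [ 9.99999852e-01,  5.44945314e-04,  6.43033809e-07,
        -9.19674640e-01],
       [-1.73165097e-04,  3.18884354e-01, -9.47793616e-01,
        -1.42582678e+02],
       [ 0.00000000e+00,  0.00000000e+00,  0.00000000e+00,
         1.00000000e+00]])}
```

View pics/top0.png

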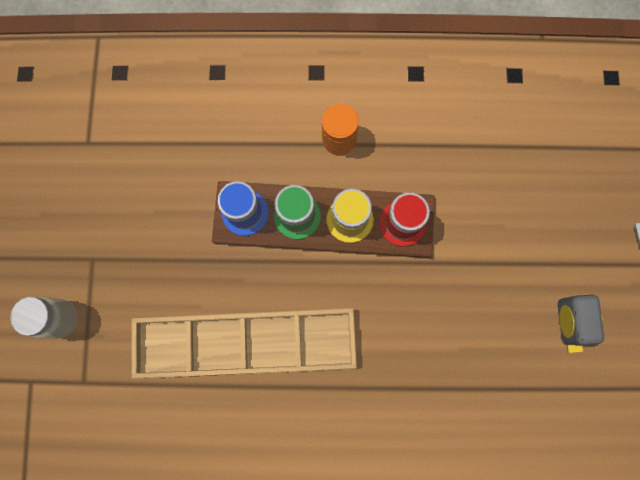

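View pics/scene0.png

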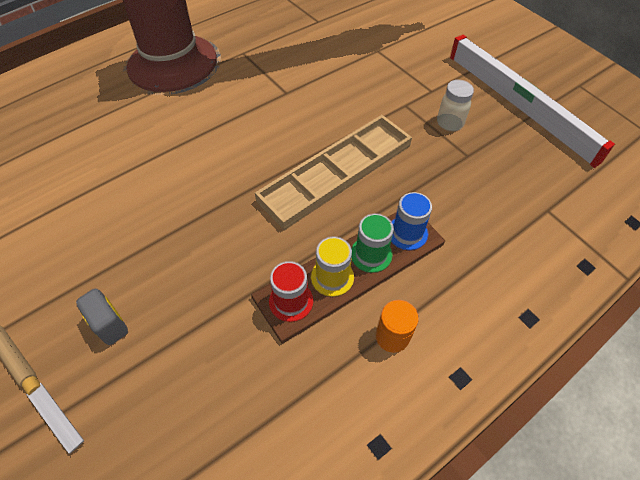

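The top view shows the tins from left to right as blue (238,200), green (295,204), yellow (352,208) and red (410,212). The empty rack is below them, at (132–356, 310–377). The orange look-alike is at (340,125), on the bare bench with no disc, so it stays where it is.

```bash
cat > h.py <<'E'
import numpy as np,cv2
from workcell import manip, planner, status, vision
def cast(f,uv,z):
    K=np.array([[f["fx"],0,f["cx"]],[0,f["fy"],f["cy"]],[0,0,1]])
    n=cv2.undistortPoints(np.array(uv,float).reshape(-1,1,2),K,f["dist"]).reshape(-1,2)
    d=np.c_[n[:,0],-n[:,1],-np.ones(len(n))]
    V=f["view"];R=V[:3,:3];c=-R.T@V[:3,3];w=d@R
    return (c+w*((z-c[2])/w[:,2])[:,None])[:,:2]
def project(f,p):
    V=f["view"];q=np.atleast_2d(p)@V[:3,:3].T+V[:3,3]
    K=np.array([[f["fx"],0,f["cx"]],[0,f["fy"],f["cy"]],[0,0,1]])
    return cv2.projectPoints(q*[1,-1,-1],np.zeros(3),np.zeros(3),K,f["dist"])[0].reshape(-1,2)
def lids(f,z=91):
    hsv=cv2.cvtColor(f["pixels"],cv2.COLOR_BGR2HSV);out={}
    for n,a,b in(("red",0,5),("yellow",23,33),("green",55,80),("blue",100,125)):
        m=cv2.inRange(hsv,(a,150,60),(b,255,255))
        if n=="red": m|=cv2.inRange(hsv,(174,150,60),(180,255,255))
        cs,_=cv2.findContours(m,cv2.RETR_EXTERNAL,cv2.CHAIN_APPROX_NONE)
        for c in cs:
            if cv2.contourArea(c)>300:
                # lid disc: topmost round blob
                e=cv2.fitEllipse(c);out.setdefault(n,[]).append((np.round(e[0],1),np.round(e[1],1),cast(f,[e[0]],z)[0].round(1)))
    return out
def quad(f,m):
    cs,_=cv2.findContours(m,cv2.RETR_EXTERNAL,cv2.CHAIN_APPROX_NONE)
    c=max(cs,key=cv2.contourArea)
    return cv2.minAreaRect(c),c
E
python3 - <<'E'
from h import *
for n in("top","scene"):
    f=vision.grab_frame(n)
    print(n)
    for k,v in lids(f).items(): print(k,v)
    hsv=cv2.cvtColor(f["pixels"],cv2.COLOR_BGR2HSV)
    if n=="top":
        for p in((350,320),(140,350),(248,345),(160,345),(100,300),(500,300),(225,230),(380,245)): print(p,hsv[p[1],p[0]])
        cv2.imwrite("pics/rackzoom.png",cv2.resize(f["pixels"][295:390,115:375],None,fx=3,fy=3,interpolation=cv2.INTER_CUBIC))
        cv2.imwrite("pics/tinzoom.png",cv2.resize(f["pixels"][90:265,200:450],None,fx=3,fy=3,interpolation=cv2.INTER_CUBIC))
E
```

```text
top
red [(array([402.3, 222.6]), array([43. , 44.7]), array([ 630.4, -115.8])), (array([409.7, 210.6]), array([30.7, 31.8]), array([ 646. , -125.3]))]
yellow [(array([566.5, 320.9]), array([12.8, 31.4]), array([ 508.1, -319.3])), (array([349.7, 218.1]), array([42.9, 45.6]), array([635.4, -49.1])), (array([351.6, 206.7]), array([31. , 31.6]), array([650.3, -51.4]))]
blue [(array([236.1, 199.1]), array([30.1, 31.2]), array([658.8,  96.2]))]
(350, 320) [ 18 107 215]
(140, 350) [ 16 114 105]
(248, 345) [ 16 104 137]
(160, 345) [ 17 110 200]
(100, 300) [ 14 131 161]
(500, 300) [ 15 135 161]
(225, 230) [  9 114 110]
(380, 245) [ 12 141 114]
scene
red [(array([291.2, 303.1]), array([36.1, 44.5]), array([ 680.2, -144.2])), (array([288. , 276.5]), array([26.5, 30.5]), array([ 645.4, -125.1]))]
yellow [(array([332.1, 278.3]), array([35., 43.]), array([682.9, -79.3])), (array([333.5, 250.8]), array([24.8, 29.6]), array([649.8, -51.1]))]
green [(array([370.6, 255.5]), array([31.1, 41.4]), array([686.6, -14.8])), (array([375.8, 226.6]), array([22.5, 27.9]), array([653.8,  22.6]))]
blue [(array([408.5, 231.1]), array([33.1, 35.8]), array([687.8,  55.4])), (array([415.4, 204.3]), array([21.3, 27.6]), array([658.3,  96.6]))]
```

View pics/rackzoom.png

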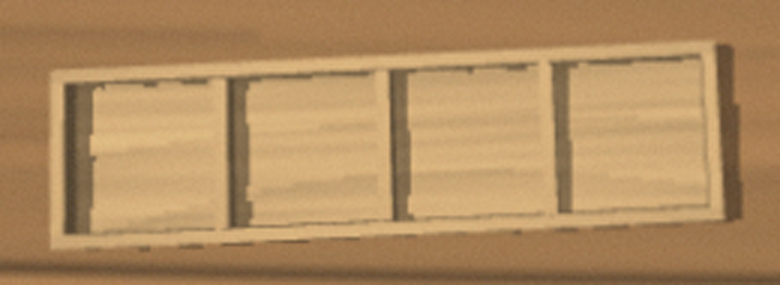

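View pics/tinzoom.png

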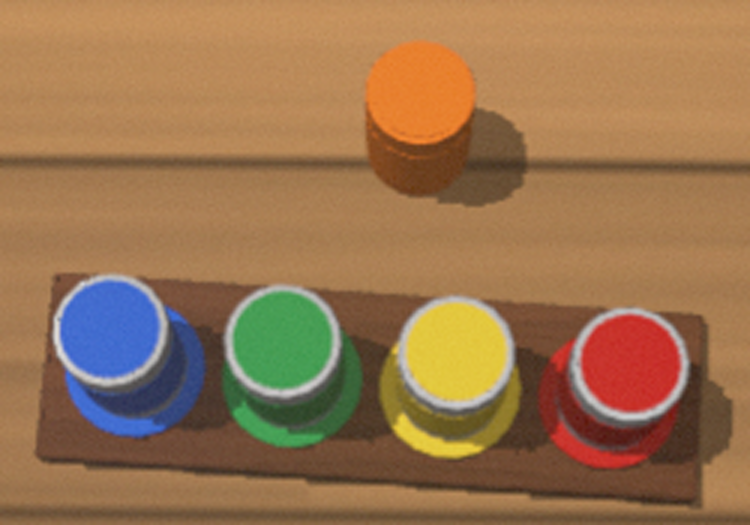

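The crop confirms it: the four wanted tins have metal rims and stand on discs, and the orange one has neither a rim nor a disc. The tin fixes from the two views agree to within 1 mm. Next I'll locate the rack from its corners in both views.

```bash
python3 - <<'E'
from h import *
f=vision.grab_frame("top")
z=np.array([[51,71],[716,41],[723,218],[51,247]],float)
uv=(z+.5)/3-.5+[115,295]
g=cv2.cvtColor(f["pixels"],cv2.COLOR_BGR2GRAY)
P=cast(f,uv,24);print(P.round(1))   # TL,TR,BR,BL
print("sides",[np.linalg.norm(P[i]-P[(i+1)%4]).round(1) for i in range(4)])
c=P.mean(0);v=(P[0]-P[1]+P[3]-P[2]);th=np.arctan2(-v[0],v[1]);print("c",c,"yaw",th)
def model(c,th):
    R=np.array([[np.cos(th),-np.sin(th)],[np.sin(th),np.cos(th)]])
    return [np.c_[(np.array([[40,151],[40,-151],[-40,-151],[-40,151]])@R.T+c),[24]*4],np.c_[np.array([[0,111],[0,37],[0,-37],[0,-111]])@R.T+c,[6]*4]]
for n,(x,y,w,h) in {"top":(115,295,260,95),"scene":(240,105,190,135)}.items():
    f=vision.grab_frame(n);o,cc=model(c,th)
    im=cv2.resize(f["pixels"][y:y+h,x:x+w],None,fx=3,fy=3,interpolation=cv2.INTER_CUBIC)
    for q,col in((o,(0,0,255)),(cc,(255,0,0))):
        for p in project(f,q): cv2.circle(im,tuple(int(t) for t in (p-[x,y]+.5)*3),2,col,-1)
    cv2.imwrite(f"pics/rk_{n}.png",im)
# reach
for yaw in(np.pi/2,-np.pi/2):
    for p in([658,96,45],[646,-125,45],[c[0],c[1]+111,32],[c[0],c[1]-111,32]):
        for zz in(0,90):
            q=planner.inverse_kinematics([p[0],p[1],p[2]+zz],[np.pi,0,yaw]);print(yaw,p,None if q is None else np.round(q,2))
E
```

```text
[[507.7 244.9]
 [525.3 -57. ]
 [446.7 -60.5]
 [429.2 240.3]]
sides [np.float64(302.5), np.float64(78.6), np.float64(301.2), np.float64(78.6)]
c [477.23348997  91.92870413] yaw 0.05818125095365311
1.5707963267948966 [658, 96, 45] [-0.35  0.86  0.31  1.55 -0.33  0.78  0.1 ]
1.5707963267948966 [658, 96, 45] [-0.38  0.76  0.36  1.49 -0.3   0.95  0.07]
1.5707963267948966 [646, -125, 45] [ 0.    0.85  0.28  1.58 -0.31  0.76  0.41]
1.5707963267948966 [646, -125, 45] [-0.06  0.75  0.39  1.52 -0.32  0.94  0.43]
1.5707963267948966 [np.float64(477.2334899685271), np.float64(202.9287041295596), 32] [-0.58  0.72  0.21  1.99 -0.31  0.46 -0.14]
1.5707963267948966 [np.float64(477.2334899685271), np.float64(202.9287041295596), 32] [-0.64  0.57  0.29  1.93 -0.25  0.67 -0.19]
1.5707963267948966 [np.float64(477.2334899685271), np.float64(-19.07129587044041), 32] [-0.11  0.68  0.16  2.1  -0.27  0.38  0.26]
1.5707963267948966 [np.float64(477.2334899685271), np.float64(-19.07129587044041), 32] [-0.23  0.53  0.33  2.04 -0.29  0.61  0.29]
-1.5707963267948966 [658, 96, 45] [ 0.09  0.89 -0.48  1.54  0.51  0.84  2.55]
-1.5707963267948966 [658, 96, 45] [ 0.08  0.77 -0.47  1.48  0.39  0.99  2.65]
-1.5707963267948966 [646, -125, 45] [-0.37  1.13  1.13  1.59 -1.1   1.17 -2.13]
-1.5707963267948966 [646, -125, 45] [-0.37  0.99  1.13  1.53 -0.93  1.23 -2.24]
-1.5707963267948966 [np.float64(477.2334899685271), np.float64(202.9287041295596), 32] [-0.17  0.74 -0.42  1.98  0.57  0.53  2.15]
-1.5707963267948966 [np.float64(477.2334899685271), np.float64(202.9287041295596), 32] [-0.13  0.6  -0.47  1.92  0.4   0.72  2.31]
-1.5707963267948966 [np.float64(477.2334899685271), np.float64(-19.07129587044041), 32] [ 0.26  0.71 -0.4   2.09  0.61  0.46  2.53]
-1.5707963267948966 [np.float64(477.2334899685271), np.float64(-19.07129587044041), 32] [ 0.28  0.54 -0.41  2.03  0.35  0.64  2.78]
```

View pics/rk_top.png

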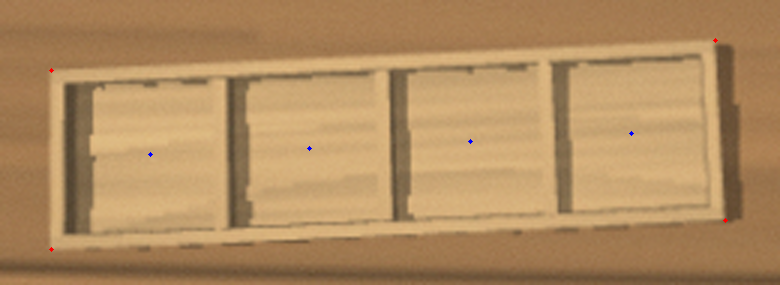

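View pics/rk_scene.png

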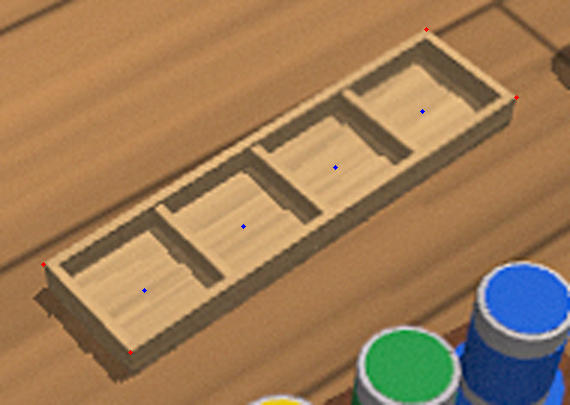

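Projected into both views, the rack model matches to within about a pixel. I'll do the blue tin first, moving it to the rightmost cell and checking the grip.

```bash
cat >> h.py <<'E'
PY,RY=np.pi/2-0.057,np.pi/2+0.058
RC=np.array([477.2,91.9]);u=np.array([-np.sin(.058),np.cos(.058)])
TIN=dict(blue=(658.5,96.4),green=(654.2,22.6),yellow=(650.0,-51.2),red=(645.8,-125.2))
CELL=dict(blue=-111,green=-37,yellow=37,red=111)
H=165
def st(t):
    s=status.get_state();print(t,round(s["clock"],2),s["tool_pos"].round(1),"w",round(s["width"],3),"F",s["ft_force"].round(1),flush=True)
def move(n):
    x,y=TIN[n];cx,cy=RC+CELL[n]*u
    po,ro=[np.pi,0,PY],[np.pi,0,RY]
    manip.movep([x,y,H],po)
    manip.servo_line([x,y,49],None,130);st("down")
    manip.command_gripper(0.0,35);st("grip")
    if status.get_state()["width"]<0.4: print("MISSED");return False
    manip.servo_line([x,y,H],None,150);st("up")
    manip.movep([cx,cy,H],ro)
    manip.servo_line([cx,cy,60],None,150)
    manip.servo_line([cx,cy,37.5],None,60);st("placed")
    manip.pause(.2)
    manip.command_gripper(1.0)
    manip.servo_line([cx,cy,H],None,150);st("clear")
    return True
E
python3 - <<'E'
from h import *
manip.movep([600,250,230],[np.pi,0,PY])
st("a")
move("blue")
E
```

```text
a 2.3 [599.  252.4 229.8] w 1.003 F [-1.1  0.9  0.8]
down 4.08 [659.4  96.6  50.1] w 1.0 F [-0.7  0.2  0.4]
grip 4.51 [659.2  96.5  49.9] w 0.572 F [ 0.1 -0.3  2.3]
up 5.43 [657.4  96.4 163.6] w 0.572 F [-0.4 -0.1 -2.6]
placed 7.66 [483.4 -18.9  37.1] w 0.574 F [-0.3  0.4 -1.9]
clear 9.32 [482.9 -18.8 164.3] w 1.006 F [-1.4  0.3  0.2]
```

```bash
python3 - <<'E'
from h import *
manip.movep([620,250,230],[np.pi,0,PY])
for n in("top","scene"):
    f=vision.grab_frame(n);cv2.imwrite(f"pics/{n}1.png",f["pixels"])
    for k,v in lids(f,78).items(): print(n,k,v)
print(RC-111*u)
E
```

```text
top red [(array([402.1, 222.9]), array([43.1, 43.8]), array([ 632.6, -117.2])), (array([409.7, 210.6]), array([30.7, 31.8]), array([ 649. , -127.3]))]
top yellow [(array([566.4, 321. ]), array([12.9, 31.6]), array([ 508.4, -324.8])), (array([349.9, 217.6]), array([42.7, 46.7]), array([639. , -49.8])), (array([351.6, 206.7]), array([30.8, 31.5]), array([653.4, -52. ]))]
top blue [(array([247.2, 212.5]), array([39.6, 44.1]), array([644.4,  83.3]))]
scene red [(array([290.9, 302.5]), array([37.7, 44. ]), array([ 673.8, -140.9])), (array([288. , 276.5]), array([26.5, 30.5]), array([ 639.2, -121.5]))]
scene yellow [(array([332.2, 278.3]), array([34.9, 43. ]), array([677.6, -74.6])), (array([333.5, 250.8]), array([24.7, 29.5]), array([643.7, -45.9]))]
scene green [(array([370.7, 255.6]), array([31.1, 41.5]), array([681.3,  -8.6])), (array([375.8, 226.6]), array([22.4, 28. ]), array([647.8,  29.6]))]
scene blue [(array([408.4, 232.7]), array([33. , 36.5]), array([684.5,  61.2])), (array([286.5, 195.2]), array([26. , 30.5]), array([521. , -42.3])), (array([284.9, 173.2]), array([19.3, 25.9]), array([482.6, -19. ]))]
[483.63439104 -18.91335033]
```

View pics/scene1.png

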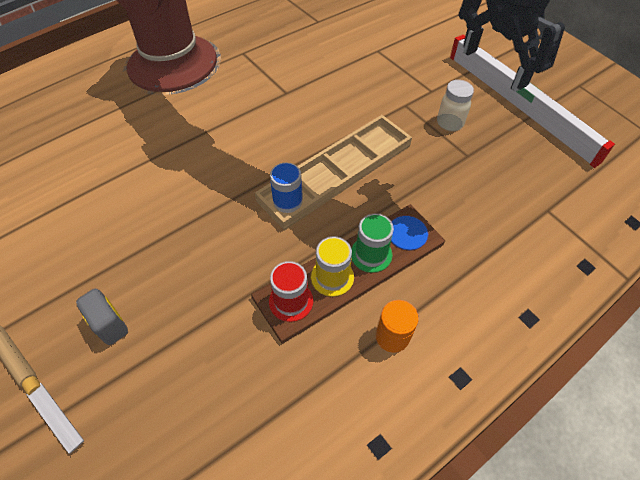

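Blue is upright in the rightmost cell, with its lid at (285,173). Its fix of (482.6,-19.0) against a cell centre of (483.6,-18.9) puts it about 1 mm off. I'll do the other three the same way.

```bash
python3 - <<'E'
from h import *
for n in("green","yellow","red"):
    print(n)
    if not move(n): break
manip.movep([620,300,260],[np.pi,0,PY]); st("end")
for n in("top","scene"):
    f=vision.grab_frame(n);cv2.imwrite(f"pics/{n}2.png",f["pixels"])
    for k,v in lids(f,78).items():
        for e in v:
            r=e[2]-RC; print(n,k,e[0],"rack x,y",round(r@[u[1],-u[0]],1),round(r@u,1))
E
```

```text
green
down 12.58 [655.1  22.6  50. ] w 0.998 F [-0.3  0.3 -0.5]
grip 13.01 [654.9  22.6  49.9] w 0.572 F [ 0.5 -0.1  3.3]
up 13.93 [653.1  22.8 163.6] w 0.573 F [-0.2  0.4 -4.1]
placed 16.05 [479.1  54.9  37.1] w 0.574 F [-0.5  0.2 -1.4]
clear 17.71 [478.6  55.  164.3] w 1.003 F [ 0.5 -0.1 -0.2]
yellow
down 19.57 [650.8 -51.3  50. ] w 0.998 F [ 0.4  0.4 -0.2]
grip 19.99 [650.7 -51.3  49.9] w 0.576 F [0.2 0.  3. ]
up 20.92 [648.9 -50.9 163.6] w 0.576 F [ 0.3 -0.3 -2.8]
placed 23.27 [474.8 128.8  37.1] w 0.577 F [-0.5  0.  -2.1]
clear 24.93 [474.3 128.8 164.3] w 1.003 F [-0.5  0.4 -1. ]
red
down 27.13 [ 646.6 -125.4   50. ] w 0.995 F [0.2 0.4 0.9]
grip 27.56 [ 646.5 -125.3   50. ] w 0.573 F [-0.1  0.1  4.2]
up 28.48 [ 644.8 -124.8  163.6] w 0.58 F [ 1.   0.2 -1.2]
placed 31.25 [470.5 202.6  37. ] w 0.576 F [-0.5  0.4 -1.6]
clear 32.9 [470.1 202.6 164.3] w 1.0 F [-0.  -0.5 -0.1]
end 33.73 [619.  298.9 258.1] w 0.998 F [-0.6  0.3  0.1]
top red [148.3 347.1] rack x,y -0.4 110.8
top red [402.3 222.8] rack x,y 143.3 -218.1
top yellow [206.9 344.8] rack x,y -0.6 36.6
top yellow [566.5 320.9] rack x,y 7.1 -417.8
top yellow [349.7 219.3] rack x,y 151.0 -150.4
top blue [324.7 339.3] rack x,y -0.3 -111.1
top blue [244.6 212.4] rack x,y 166.7 -15.0
scene red [290.5 300.9] rack x,y 180.5 -242.8
scene red [381.4 134.2] rack x,y 34.7 68.5
scene yellow [332.  276.8] rack x,y 188.5 -176.4
scene yellow [351.6 153.2] rack x,y 35.1 -0.4
scene green [370.8 254. ] rack x,y 196.2 -110.2
scene green [320.3 174.3] rack x,y 37.0 -69.5
scene green [320.4 151.5] rack x,y -0.7 -37.2
scene blue [407.3 232.5] rack x,y 203.8 -43.8
scene blue [286.4 193.7] rack x,y 33.3 -134.8
scene blue [284.8 173.2] rack x,y -1.1 -111.0
```

View pics/scene2.png

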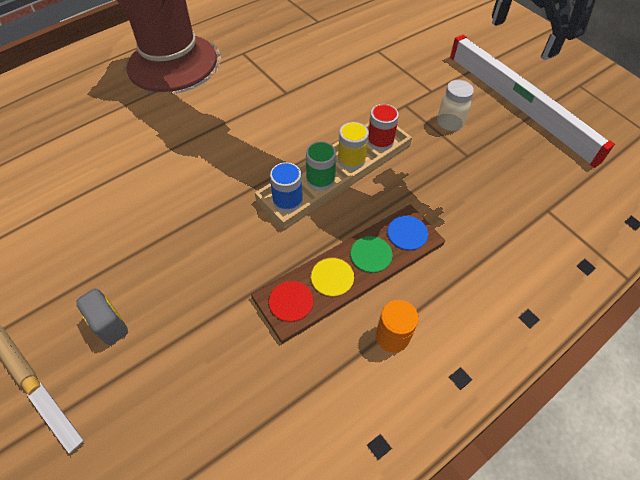

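View pics/top2.png

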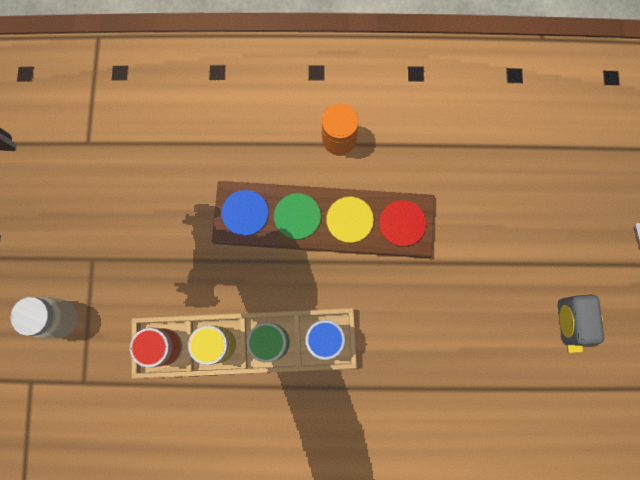

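The row in the rack now reads red (148,347), yellow (207,345), green (267,342) and blue (325,339), the reverse of the discs. All four tins are upright and within about 1 mm of their cell centres. The arm is clear, so I'm handing in.

```bash
python3 -c "
from workcell import manip
print(manip.hand_in())"
```

```text
the job is handed in; nothing more can be done
None
```

All four tins are in the rack in reverse order. From left to right on the plank they stood blue, green, yellow, red; the rack now reads red, yellow, green, blue. The orange look-alike was left untouched, and I handed in at about 34 s on the robot's clock with the arm clear. `hand_in()` reports no verdict.

- **Position:** all four tins measured within about 1.1 mm of their cell centres. Blue was confirmed in both cameras; red and yellow were measured only in the top view, and green only in the scene view.
- **Gaps in the measurement:** the green lid was in the arm's shadow in the top view, so the colour mask missed it there. In the scene view the masks found only the red and yellow bands, not their lids. Both pictures still show every tin in the right cell.
- **Upright and on the floor:** I judged this by eye in the pictures. Lid positions computed for a tin standing on the cell floor also matched the cell centres.
- **Forces:** the wrist force stayed at 4.2 N or below at every point I sampled.

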